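# Plug the face camera into its counter bracket

### The job

Set up the traveller's face camera: swing its bracket arm until it lies in line with its base plate, fold the socket block at the arm's end fully upright, then take the camera out of its parking cup and push its keyed spigot down into the socket, turning it until the key slips into the keyway, and keep pushing against the sprung contact until the collar sits on the socket. Finish while still holding the camera and pressing it fully home (a colleague then tightens the clamp screw; let go and the spring lifts it off its seat). Leave the other things on the desk where they are.

Things in the scene. Friction and masses are not known exactly. Their poses are not given: they have to be found in the camera images.
- bracket_base: Fixed steel base plate of the camera bracket, 170 x 70 x 8 mm, screwed to the desk. Origin: on the vertical swivel axis, at the desk top; the plate reaches 40 mm to +x and 130 mm to -x of it. Its -x axis (long way of the plate) points roughly to the robot: the arm must finally lie along it. At the origin a round post 42 across; the arm's cap on it rises to 61 mm.
- swing_arm (a joint): Swivel angle of the bracket arm, rad: 0 = in line with the base plate (along the base's -x), positive = its free end swung to the robot's left (+y). Starts 0.45 to 0.95, range -1.2 to 1.2. Friction joint (1 N m, about 6 N at the socket): stays where left, no stop at 0. The arm is a flat aluminium bar 34 wide, 34 to 46 mm above the desk, reaching 198 mm from the axis.
- socket (a joint): Fold angle of the socket block, rad: 0 = fully upright, against a firm stop; positive = tipped outward, mouth leaning away from the swivel axis. Starts 0.45 to 0.85, at most 1.1. Friction hinge (0.25 N m, about 5 N near the block's top): stays where left. Folding turns it about the y axis of socket_hinge.
- socket_hinge (a point): Middle of the socket's horizontal hinge line on the arm's end, 197 mm from the swivel axis, 50 mm above the desk. Axes of the arm: x along the arm to the swivel axis, z up, y along the hinge line. The block's underside lies at this height when upright, its outer face 2 mm inside the line.
- socket_mouth (a point): Centre of the socket's mouth, on top of an aluminium block 50 x 50, 60 mm high; z out of the bore (up when upright), x to the swivel axis. Upright it is 27 mm along x from socket_hinge and 60 mm above it. Round bore 26 mm across with one keyway, 10.5 wide, to 18.5 mm from the axis on the +x side, open at the top, full depth. Mouth 110 mm above the desk when upright.
- contact (a joint): Travel of the sprung copper contact in the bore, m: 0 = free, its top 39 mm below the mouth; 0.007 when the camera is fully home; at most 0.009. Pushes back with 6 N when first touched and about 11 N at home, more than the camera's weight: it lifts a camera that is not pressed.
- camera_body (a point): Centre of the camera's upright housing, a light grey box 46 (its x, lens direction) x 50 (its y, flat sides to grip) x 54 mm tall; the lens stands 8 mm proud of the dark front on its +x side. z up. Starts upright, lens within 1 rad of the robot's +x. Mass 0.25 to 0.43 kg. Collar underside 56 mm below this point, spigot tip 102 mm below. Parked, it is 112 mm above the desk.
- camera_seat (a point): Centre of the underside of the camera's round collar (48 across, 8 thick, on a neck 26 across); axes as camera_body. Below it the steel spigot, 24 across, 46 long, tip chamfered 3 mm. One key, 8 wide, to 17 mm from the axis on the +x (lens) side, 6 to 34 mm below the collar: the last 12 mm are plain and enter at any angle. Home: this point meets socket_mouth, x axes agree.
- camera: The same camera as a whole (housing, neck, collar, spigot, key). Origin: centre of the spigot's tip, 102 mm below camera_body; axes as camera_body. Parked, its origin is 10 mm above the desk.
- parking_cup: Fixed round black cup in which the camera is parked: 56 mm across, 40 inside, rim 56 mm above the desk, on a 90 x 90 foot. Origin: its centre at the desk top. The camera hangs in it by its collar on the rim; it lifts straight out (more than 46 mm) at any angle.
- passport: Bystander, to be left alone: a closed passport booklet, 125 x 88 x 6, lying flat (mm). Origin: centre of its underside.
- date_stamp: Bystander, to be left alone: a hand stamp with a round knob on a stem, 42 x 56, 98 tall, standing (mm). Origin: centre of its underside.
- visa_stamp: Bystander, to be left alone: a wider hand stamp with a round knob, 36 x 66, 98 tall, standing (mm). Origin: centre of its underside.
- ink_pad: Bystander, to be left alone: a flat ink pad, 115 x 80 x 14 (mm). Origin: centre of its underside.
- mouse: Bystander, to be left alone: a computer mouse, 105 x 60 x 31 (mm). Origin: centre of its underside.
- pen_cup: Bystander, to be left alone: a round pen cup, 76 across and 95 tall, with pens up to 135 high (mm). Origin: centre of its underside.
- stapler: Bystander, to be left alone: a stapler, 135 x 36, 50 tall, lying (mm). Origin: centre of its underside.
There are look-alikes about, which are no part of the job. Leave any green or yellow look-alike of the camera alone.

How it is judged:
By the outcome, as a careful person would: the job done as asked, in the order asked, and still so for the second after the job is handed in, while the arm keeps its last pose, push and grip.
It also fails if it takes over 72 s, if anything falls off the work surface, if the arm or the gripper's body presses on something with over 40 N, if the wrist force passes 120 N, or if a joint passes its speed limit or range.

### The arm

A 7-joint arm with a two-finger parallel gripper is mounted at the origin on the work surface. World frame = base frame: x ahead of the robot, y to its left, z up, the work surface at z = 0. Lengths are in m, angles in rad, forces in N, time in s.
With the tool pointing down it reaches from about 0.35 to 0.9 m from the base axis. Payload 8.1 kg.
Tool frame: the origin (TCP) lies at the very end of the fingers, on their centre line; the grasp point (between the pads) lies 19 mm behind it; x points along the fingers, y is the direction in which the jaws open and shut, and the axes are right-handed (so a half turn about x gives the same grasp; the last joint's range is limited). The gripper opens to 92 mm and grips with 3 to 60 N. Pads are 19 mm wide; open, the fingers measure 130 mm over their backs; the gripper's body (75 mm by 190 mm) begins 47 mm behind the grasp point.
Start: joints at [-1.313, 0.434, 0.025, 1.573, -0.012, 1.134, -0.075], TCP at [0.221, 0.585, 0.227] pointing down, gripper open.
Joint ranges: [-2.62, 2.62], [-0.44, 2.09], [-1.27, 1.32], [0.08, 2.57], [-1.32, 4.46], [0.12, 2], [-2.74, 2.74]. Speed limits (rad/s): [2.22, 2.22, 3.01, 3.01, 3.14, 3.14, 3.14].

### API

Orientations are given as a rotation vector (axis times angle).
In Python, from cell import * gives the robot as it stands.
- The arm moves only by the shell command python3 -m handwheel 'ROWS' [FORCE]. ROWS is JSON, a list of rows, each a list of 7 numbers: the opening, from 0 (shut) to 1 (fully open), then the shift along the tool's x, y, z in m, then the turn, a rotation vector about the tool's x, y, z in rad. A call has 1 to 10 rows; each row shifts and turns the commanded pose from where the row before left it, along the tool's axes as they then stand; what a row does not reach is not made up. A row lasts 1/10 s, in which the tool goes at most 50 mm and 8.59 degrees, less where a joint would pass 70% of its speed; a pose out of reach is approached as far as the arm can. A call is refused whole if a number of a shift passes 0.05 or a number of a turn 0.15, either way. A call with a gripper value outside its range is refused whole. The fingers move at their own pace and stop on an object; FORCE is the grip in N (left out, the last holds). Time passes only in rows, so rows that do not move let the fingers close. It gives the time, the measured TCP pose, the force and the opening at its end, in the units of the state.
- observe(): the state, without advancing time (a new reading comes with each control period).
- get_image(name): name is "side" or "top"; returns (picture, depth): 420x560x3 uint8, blue, green, red; 420x560 float32, m along the optical axis (not along the pixel's ray), 0 where there is no reading.
- get_calibration(name): a dict with "camera_matrix" (3x3 intrinsics, pixels), "k1" (the pictures are not rectified: a ray, as slopes to the right and down, at radius r is drawn at 1 + k1 r^2 times it, then the intrinsics apply), "pose" (4x4, takes a point from camera to world coordinates). Camera axes: x right, y down, z forward; pixel columns grow to the right and rows downward; lengths in m; the calibration is good to about 2 mm. A picture is of the moment at which its call begins. get_calibration takes no time and is no camera call.
- sign_off(): hands the job in, once; it reports no verdict.
The state is a dict: "clock": time; "joints": joint angles; "dq": joint speeds; "joint_efforts": joint torques, N m; "position": TCP position; "ee_rot": TCP orientation; "force": force on the tool from outside, world axes, zero at the start; "ft_torque": the same for the moment, N m; "width": opening from 0.0 (shut) to 1.0 (fully open).
Only numpy, scipy, OpenCV 4.12 (cv2) and the standard library are available. Lean on these libraries where they do the work, as an engineer would, in place of code of your own. Each camera call takes 0.05 s, during which the arm holds its last target. There are 200 camera calls.

## Working session

There is one attempt and no reset: what is moved stays moved. The work goes in short steps, Python scripts to look and compute and a shell command to move; the robot and the scene stay as the last step left them, time stands still between calls to the robot, and variables do not carry over. Pictures are saved under pics/ and viewed, about 8 in all and at most 12, crops included, and the job is handed in when it is done.

```bash
ls; mkdir -p pics; cat > h.py <<'E'
import numpy as np, cv2
from cell import *
from scipy.spatial.transform import Rotation as R
def cloud(name):
    """picture, depth and world xyz for every pixel"""
    im,d=get_image(name); c=get_calibration(name); K=np.array(c["camera_matrix"],float); k=c["k1"]
    v,u=np.mgrid[0:420,0:560].astype(np.float64)
    p=cv2.undistortPoints(np.stack([u.ravel(),v.ravel()],1)[:,None],K,np.array([k,0,0,0,0.])).reshape(420,560,2)
    P=np.dstack([p*d[...,None],d]); T=np.array(c["pose"])
    return im,d,P@T[:3,:3].T+T[:3,3]
E
python3 - <<'E'
from h import *
for n in("side","top"):
    im,d,W=cloud(n); cv2.imwrite(f"pics/{n}0.png",im); np.savez(f"{n}0.npz",im=im,d=d,W=W)
    print(n,np.array(get_calibration(n)["pose"]).round(3).tolist())
print(observe())
E
```

```text
pics
side [[0.996, -0.053, 0.074, 0.443], [-0.091, -0.613, 0.785, -0.838], [0.004, -0.788, -0.616, 0.8], [0.0, 0.0, 0.0, 1.0]]
top [[0.027, -0.997, 0.078, 0.425], [-1.0, -0.027, 0.002, 0.027], [-0.0, -0.078, -0.997, 1.413], [0.0, 0.0, 0.0, 1.0]]
{'clock': 0.1, 'joints': array([-1.31257736,  0.43522465,  0.02494925,  1.57398741, -0.01162345,
        1.13399481, -0.07506678]), 'dq': array([-1.19946479e-03,  3.12089482e-05,  2.07466462e-03, -1.51610810e-03,
        9.19916082e-05, -4.39703528e-04, -1.13438443e-03]), 'joint_efforts': array([ 2.38905894e-03, -6.69125819e+01,  9.87483077e-01, -3.15147150e+01,
       -6.05646218e-02,  3.74328915e-02,  5.56584155e-05]), 'position': array([0.22051901, 0.58432054, 0.22598606]), 'ee_rot': array([ 0.28198115,  1.55235133, -0.28428549]), 'force': array([-0.42906419,  0.42996974, -0.16041845]), 'ft_torque': array([0.00607217, 0.01674247, 0.05483866]), 'width': 1.0016096970780541}
```

View pics/side0.png

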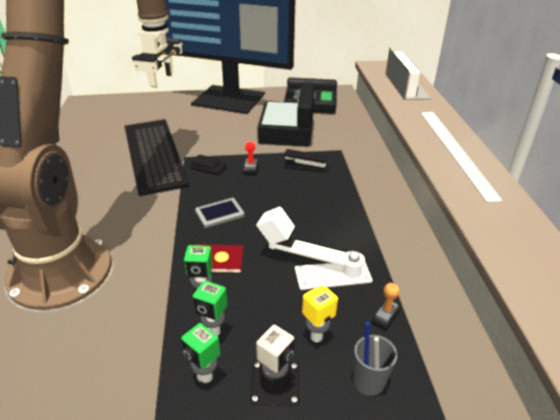

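View pics/top0.png

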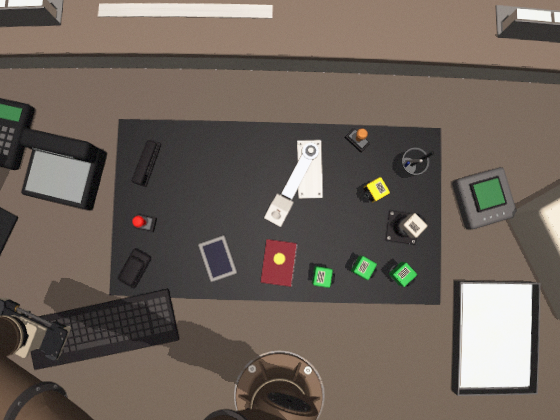

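The side view shows three green look-alikes at (198,258), (210,298) and (201,345), and a yellow one at (320,305). The light-grey camera is in the black cup at (275,350). The white block at (275,226) is the socket on the bracket arm. In the top view, the camera is at (413,226), the swivel at (311,150) and the socket at (279,208). I choose the grey camera at side (275,350) / top (413,226).

```bash
python3 - <<'E'
from h import *
out=[]
for n,boxes in (("top",dict(cam=(385,200,440,250),brk=(255,130,330,230))),("side",dict(cam=(245,315,310,410),brk=(250,200,380,295)))):
    z=np.load(n+"0.npz"); im,W=z["im"],z["W"]
    for k,(a,b,c,e) in boxes.items():
        w=W[b:e,a:c].reshape(-1,3); col=im[b:e,a:c].reshape(-1,3).astype(int)
        br=(col.min(1)>90); w=w[br]
        print(n,k)
        lo=0
        for z0,z1 in ((.003,.015),(.028,.042),(.042,.05),(.05,.057),(.057,.066),(.066,.09),(.09,.12),(.12,.134),(.134,.145)):
            s=w[(w[:,2]>z0)&(w[:,2]<z1)]
            if len(s)>8:
                r=cv2.minAreaRect((s[:,:2]*1000).astype(np.float32))
                print(z0,z1,len(s),np.median(s,0).round(4),[np.round(q,1) for q in r])
        crop=im[b:e,a:c]; s=cv2.resize(crop,None,fx=300/crop.shape[0],fy=300/crop.shape[0],interpolation=cv2.INTER_CUBIC); out.append(s[:, :390])
H=[np.pad(s,((0,300-s.shape[0]),(0,390-s.shape[1]),(0,0))) for s in out]
cv2.imwrite("pics/crops.png",np.vstack([np.hstack(H[:2]),np.hstack(H[2:])]))
E
```

```text
top cam
0.003 0.015 31 [ 0.4626 -0.314   0.0077] [array([ 481.5, -351.4]), array([115.1,  76.9]), np.float64(69.5)]
0.12 0.134 23 [ 0.484  -0.338   0.1328] [array([ 492.6, -346.1]), array([48.7, 46.5]), np.float64(46.4)]
0.134 0.145 304 [ 0.4924 -0.3442  0.1387] [array([ 492.3, -344.7]), array([49. , 46.8]), np.float64(44.9)]
top brk
0.003 0.015 918 [ 0.6276 -0.0782  0.0083] [array([611. , -54.9]), array([131.4, 279. ]), np.float64(67.9)]
0.028 0.042 56 [ 0.6173 -0.0327  0.0408] [array([628.3, -34.7]), array([ 34.6, 127.8]), np.float64(62.6)]
0.042 0.05 489 [ 0.6297 -0.0355  0.0463] [array([641.2, -41.4]), array([ 45.6, 174.8]), np.float64(64.8)]
0.05 0.057 177 [ 0.689  -0.0612  0.0523] [array([638.7, -46.1]), array([ 46.1, 172.2]), np.float64(68.7)]
0.057 0.066 41 [ 0.6986 -0.0687  0.0595] [array([614.5, -34.6]), array([ 33.8, 203.4]), np.float64(70.0)]
0.066 0.09 70 [0.5471 0.0141 0.0846] [array([605. , -13.7]), array([ 48.1, 201.7]), np.float64(73.3)]
0.09 0.12 327 [0.5157 0.0184 0.1056] [array([524.3,  16.4]), array([49.7, 73. ]), np.float64(63.6)]
0.12 0.134 119 [0.5257 0.0141 0
[... 869 characters left out ...]
0386] [array([611. , -49.9]), array([ 19.3, 221.1]), np.float64(66.5)]
0.042 0.05 718 [ 0.6227 -0.0376  0.0465] [array([618.5, -31.5]), array([ 50.1, 223.8]), np.float64(62.8)]
0.05 0.057 185 [ 0.69   -0.0755  0.052 ] [array([617.3, -33.1]), array([ 44.8, 223.2]), np.float64(63.7)]
0.057 0.066 67 [ 0.6915 -0.0669  0.0607] [array([607.3, -35.8]), array([ 24.4, 218. ]), np.float64(66.8)]
0.066 0.09 213 [ 0.526  -0.0084  0.0826] [array([534. ,  -6.5]), array([82.3, 41.1]), np.float64(13.1)]
0.09 0.12 497 [0.5217 0.0016 0.1049] [array([522.7,  15.4]), array([55.9, 70.2]), np.float64(64.0)]
0.12 0.134 173 [ 0.5305 -0.0015  0.1268] [array([ 551.5, -107.1]), array([ 44.2, 293.7]), np.float64(12.4)]
```

View pics/crops.png

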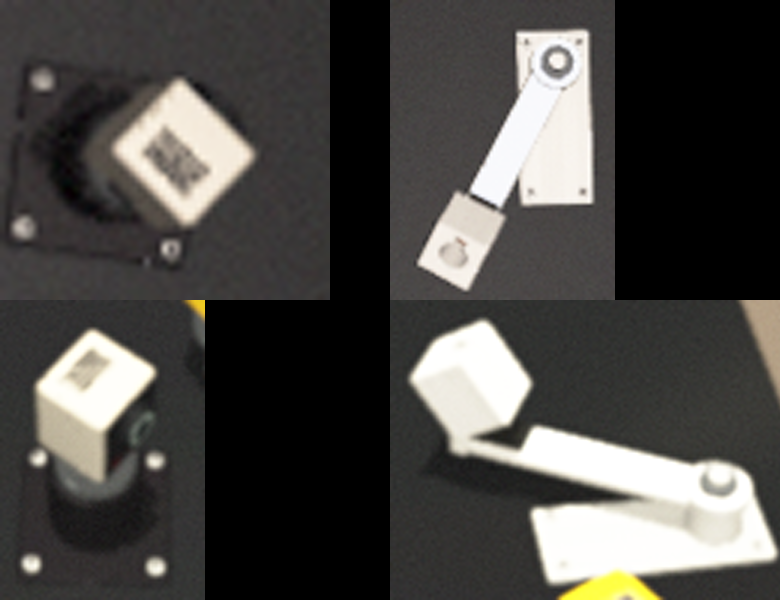

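The crops confirm the choice. The light-grey camera hangs in the screwed-down black cup, with its lens on the +x/−y side (yaw about −0.78). The socket is tipped outward and the arm is swung to +y. Next I fit the plate, the arm and the camera.

```bash
cat >> h.py <<'E'
def down(yaw):
    """tool pointing down; jaw axis y at world angle yaw"""
    y=np.array([np.cos(yaw),np.sin(yaw),0]); x=np.array([0,0,-1.]); return np.column_stack([x,y,np.cross(x,y)])
def show():
    s=observe(); M=R.from_rotvec(s["ee_rot"]).as_matrix()
    print("t%.1f pos"%s["clock"],s["position"].round(4),"x",M[:,0].round(3),"yaw_y %.3f"%np.arctan2(M[1,1],M[0,1]),"F",s["force"].round(1),"T",s["ft_torque"].round(2),"w %.3f"%s["width"],"q",s["joints"].round(2)); return s["position"],M
def rows(p,M,p2,M2,n,w):
    """n rows straight from (p,M) to (p2,M2), rounded, tool axes"""
    out=[]; rv=R.from_matrix(M.T@M2).as_rotvec()
    for i in range(n):
        pt=p+(p2-p)*(1)/(n-i); t=(M.T@(pt-p)).round(3); r=(R.from_matrix(M.T@M2).as_rotvec()/(n-i)).round(3)
        out.append([w,*t.tolist(),*r.tolist()]); p=p+M@t; M=M@R.from_rotvec(r).as_matrix()
    print(str(out).replace(" ","")); return p,M
E
python3 - <<'E'
from h import *
z=np.load("top0.npz"); im,W=z["im"],z["W"]
m=np.zeros((420,560),bool); m[130:232,255:330]=1
b=im.min(2)
def rect(mask):
    s=W[mask]; r=cv2.minAreaRect((s[:,:2]*1000).astype(np.float32)); return len(s),r
mp=m&(b>120)&(W[...,2]>.004)&(W[...,2]<.013)
n,l,st,_=cv2.connectedComponentsWithStats(mp.astype(np.uint8)); i=1+st[1:,4].argmax(); mp=l==i
print("plate",rect(mp),W[mp][:,2].mean())
h=cv2.convexHull((W[mp][:,:2]*1000).astype(np.float32)); print(cv2.approxPolyDP(h,6,True).reshape(-1,2).round(1).tolist())
ma=m&(b>150)&(W[...,2]>.042)&(W[...,2]<.050); n,l,st,_=cv2.connectedComponentsWithStats(ma.astype(np.uint8)); ma=l==1+st[1:,4].argmax()
s=W[ma][:,:2]; s=s[(s[:,0]<.68)&(s[:,0]>.56)]
# arm midline: per-x-slice centre
xs=np.arange(.575,.67,.008); mid=np.array([(x,(s[abs(s[:,0]-x)<.004][:,1].min()+s[abs(s[:,0]-x)<.004][:,1].max())/2) for x in xs]); f=np.polyfit(mid[:,0],mid[:,1],1); print("arm line slope",f,np.arctan(f[0]))
mc=m&(W[...,2]>.055)&(W[...,2]<.066); s=W[mc]; s=s[s[:,0]>.66]; print("cap",cv2.minEnclosingCircle((s[:,:2]*1000).astype(np.float32)),len(s))
# block planes
mb=m&(W[...,2]>.075); s=W[mb]; print("block n",len(s),s.min(0).round(3),s.max(0).round(3))
c=np.load("top0.npz");mc=np.zeros((420,560),bool); mc[195:255,380:445]=1; mc&=(W[...,2]>.135)&(b>90); print("cam top",rect(mc))
show()
E
```

```text
plate (799, ((654.841064453125, -72.37786865234375), (170.88534545898438, 71.16669464111328), 2.7952680587768555)) 0.008367788282774324
[[740.0999755859375, -101.4000015258789], [734.7000122070312, -34.20000076293945], [568.0999755859375, -43.70000076293945], [573.0, -107.30000305175781]]
arm line slope [-0.48167939  0.26764205] -0.4488839951143641
cap ((698.3682250976562, -70.0420150756836), 21.55790138244629) 63
block n 539 [ 0.425 -0.021  0.075] [0.568 0.054 1.413]
cam top (284, ((448.2637939453125, -177.26710510253906), (58.00811767578125, 408.0960388183594), 14.666690826416016))
t0.1 pos [0.2205 0.5843 0.226 ] x [-0.    -0.001 -1.   ] yaw_y 1.210 F [-0.4  0.4 -0.2] T [0.01 0.02 0.05] w 1.002 q [-1.31  0.44  0.02  1.57 -0.01  1.13 -0.08]
```

```bash
python3 - <<'E'
from h import *
p,M=show()
rows(p,M,np.array([.522,.0155,.20]),down(1.122),16,0.9)
E
```

```text
t0.1 pos [0.2205 0.5843 0.226 ] x [-0.    -0.001 -1.   ] yaw_y 1.210 F [-0.4  0.4 -0.2] T [0.01 0.02 0.05] w 1.002 q [-1.31  0.44  0.02  1.57 -0.01  1.13 -0.08]
[[0.9,0.002,-0.027,0.03,0.005,0.0,0.0],[0.9,0.002,-0.026,0.03,0.006,0.0,0.0],[0.9,0.002,-0.026,0.031,0.005,0.0,0.0],[0.9,0.002,-0.026,0.031,0.006,0.0,0.0],[0.9,0.002,-0.026,0.031,0.005,0.0,0.0],[0.9,0.002,-0.026,0.031,0.006,0.0,0.0],[0.9,0.001,-0.026,0.031,0.005,0.0,0.0],[0.9,0.002,-0.025,0.031,0.006,0.0,0.0],[0.9,0.001,-0.025,0.031,0.005,0.0,0.0],[0.9,0.002,-0.025,0.031,0.006,0.0,0.0],[0.9,0.001,-0.025,0.032,0.005,0.0,0.0],[0.9,0.002,-0.025,0.032,0.006,0.0,0.0],[0.9,0.001,-0.025,0.032,0.005,0.0,0.0],[0.9,0.002,-0.024,0.032,0.006,0.0,0.0],[0.9,0.001,-0.024,0.032,0.005,0.0,0.001],[0.9,0.002,-0.024,0.032,0.006,0.0,0.0]]
```

```bash
R1='x'; python3 -m handwheel '[[0.9,0.002,-0.027,0.03,0.005,0,0],[0.9,0.002,-0.026,0.03,0.006,0,0],[0.9,0.002,-0.026,0.031,0.005,0,0],[0.9,0.002,-0.026,0.031,0.006,0,0],[0.9,0.002,-0.026,0.031,0.005,0,0],[0.9,0.002,-0.026,0.031,0.006,0,0],[0.9,0.001,-0.026,0.031,0.005,0,0],[0.9,0.002,-0.025,0.031,0.006,0,0]]' 15; python3 -m handwheel '[[0.9,0.001,-0.025,0.031,0.005,0,0],[0.9,0.002,-0.025,0.031,0.006,0,0],[0.9,0.001,-0.025,0.032,0.005,0,0],[0.9,0.002,-0.025,0.032,0.006,0,0],[0.9,0.001,-0.025,0.032,0.005,0,0],[0.9,0.002,-0.024,0.032,0.006,0,0],[0.9,0.001,-0.024,0.032,0.005,0,0],[0.9,0.002,-0.024,0.032,0.006,0,0],[0.9,0,0,0,0,0,0]]'; python3 - <<'E'
from h import *
p,M=show()
rows(p,M,np.array([.522,.0155,.08]),down(1.122),6,0.9)
E
```

```text
clock: 0.9
position: [0.3724, 0.2986, 0.2116]
ee_rot: [0.318, 1.547, -0.318]
force: [1.6, -0.2, 0.5]
width: 0.899
clock: 1.8
position: [0.524, 0.0103, 0.1995]
ee_rot: [0.356, 1.539, -0.36]
force: [0.3, 0.1, -0.0]
width: 0.897
t1.8 pos [0.524  0.0103 0.1995] x [ 0.001 -0.003 -1.   ] yaw_y 1.114 F [ 0.3  0.1 -0. ] T [-0.02  0.02 -0.02] w 0.897 q [-0.39  0.3   0.34  1.88 -0.11  0.98  1.11]
[[0.9,0.02,0.001,-0.001,-0.001,0.0,0.0],[0.9,0.02,0.001,-0.001,-0.001,0.0,0.0],[0.9,0.02,0.001,-0.001,-0.001,0.001,0.001],[0.9,0.02,0.0,-0.0,-0.002,0.0,0.0],[0.9,0.02,0.001,-0.001,-0.001,0.001,0.001],[0.9,0.02,-0.0,-0.0,-0.002,0.0,0.0]]
```

```bash
python3 -m handwheel '[[0.9,0.02,0.001,-0.001,0,0,0],[0.9,0.02,0.001,-0.001,0,0,0],[0.9,0.02,0.001,-0.001,0,0,0],[0.9,0.02,0.001,0,0,0,0],[0.9,0.02,0,0,0,0,0],[0.9,0.02,0,0,0,0,0],[0.9,0,0,0,0,0,0]]'; python3 - <<'E'
from h import *
show(); 
for n in("side",):
    im,d,W=cloud(n); cv2.imwrite("pics/s1.png",cv2.resize(im[150:320,170:400],None,fx=3,fy=3))
E
```

```text
clock: 2.5
position: [0.5194, 0.0217, 0.0775]
ee_rot: [0.351, 1.547, -0.353]
force: [-1.3, 0.2, -0.9]
width: 0.899
t2.5 pos [0.5194 0.0217 0.0775] x [-0.005 -0.001 -1.   ] yaw_y 1.123 F [-1.3  0.2 -0.9] T [-0.05 -0.01  0.1 ] w 0.899 q [-0.35  0.46  0.28  2.01 -0.19  0.71  1.17]
```

View pics/s1.png

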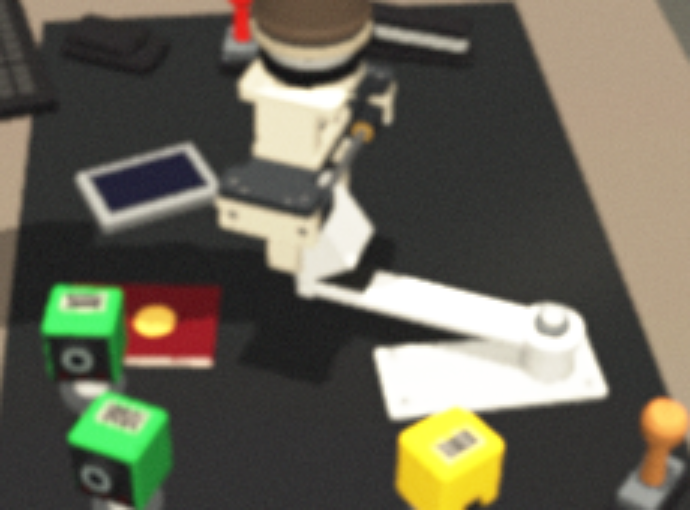

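The fingers straddle the tipped block at (325,240) in the crop. The green and yellow look-alikes and the passport are clear of the gripper. Closing.

```bash
python3 -m handwheel '[[0.5,0,0,0,0,0,0],[0.4,0,0,0,0,0,0],[0.4,0,0,0,0,0,0],[0.4,0,0,0,0,0,0],[0.4,0,0,0,0,0,0],[0.4,0,0,0,0,0,0]]' 15; python3 - <<'E'
from h import *
p,M=show()
ax=np.array([.699,-.070,0]); ang=.497
pp,MM=p,M
for i in range(10):
    pt=ax+R.from_rotvec([0,0,ang*(i+1)/10]).as_matrix()@(p-ax)
    pp,MM=rows(pp,MM,pt,R.from_rotvec([0,0,ang*(i+1)/10]).as_matrix()@M,1,.4)
v=p-ax; print(v, np.arctan2(v[1],-v[0]))
E
```

```text
clock: 3.15
position: [0.5213, 0.0204, 0.0801]
ee_rot: [0.353, 1.542, -0.353]
force: [-3.1, -3.5, 6.7]
width: 0.547
t3.1 pos [0.5213 0.0204 0.0801] x [-0. -0. -1.] yaw_y 1.121 F [-3.1 -3.5  6.7] T [-0.73  0.6  -0.18] w 0.547 q [-0.35  0.45  0.28  2.   -0.19  0.71  1.17]
[[0.4,0.0,-0.01,0.0,-0.05,-0.0,-0.0]]
[[0.4,0.0,-0.01,0.0,-0.049,-0.0,-0.0]]
[[0.4,0.0,-0.01,0.0,-0.05,-0.0,-0.0]]
[[0.4,0.0,-0.01,0.0,-0.05,-0.0,-0.0]]
[[0.4,0.0,-0.01,0.0,-0.049,-0.0,-0.0]]
[[0.4,0.0,-0.009,0.0,-0.05,-0.0,-0.0]]
[[0.4,0.0,-0.01,0.0,-0.05,-0.0,-0.0]]
[[0.4,0.0,-0.01,0.0,-0.05,-0.0,-0.0]]
[[0.4,0.0,-0.01,0.0,-0.049,-0.0,-0.0]]
[[0.4,0.0,-0.01,0.0,-0.05,-0.0,-0.0]]
[-0.17774164  0.09038214  0.08014068] 0.47042677822228557
```

```bash
python3 -m handwheel '[[0.4,0,-0.01,0,-0.05,0,0],[0.4,0,-0.01,0,-0.049,0,0],[0.4,0,-0.01,0,-0.05,0,0],[0.4,0,-0.01,0,-0.05,0,0],[0.4,0,-0.01,0,-0.049,0,0],[0.4,0,-0.009,0,-0.05,0,0],[0.4,0,-0.01,0,-0.05,0,0],[0.4,0,-0.01,0,-0.05,0,0],[0.4,0,-0.01,0,-0.049,0,0],[0.4,0,-0.01,0,-0.05,0,0]]'; python3 -m handwheel '[[0.4,0,0,0,0,0,0],[0.4,0,0,0,0,0,0]]'; cat >> h.py <<'E'
def arm(W,im):
    """bracket arm line + plate + block from a top picture"""
    m=np.zeros((420,560),bool); m[130:240,255:345]=1; b=im.min(2)
    s=W[m&(b>150)&(W[...,2]>.042)&(W[...,2]<.050)][:,:2]; s=s[(s[:,0]<.67)&(s[:,0]>.555)]
    mid=[]
    for x in np.arange(.57,.665,.006):
        y=s[abs(s[:,0]-x)<.003][:,1]
        if len(y)>4: mid.append((x,(y.min()+y.max())/2,np.ptp(y)))
    mid=np.array(mid); f=np.polyfit(mid[:,0],mid[:,1],1)
    print("arm slope %.4f y at .699 %.4f"%(f[0],np.polyval(f,.699)),"hinge y",np.polyval(f,.699-.197).round(4),"widths",mid[:,2].round(3))
    mp=m&(b>110)&(W[...,2]>.004)&(W[...,2]<.013)
    n,l,st,_=cv2.connectedComponentsWithStats(mp.astype(np.uint8))
    for i in range(1,n):
        if st[i,4]>100: print("plate part",st[i,4],cv2.approxPolyDP(cv2.convexHull((W[l==i][:,:2]*1000).astype(np.float32)),6,True).reshape(-1,2).round(1).tolist())
E
python3 - <<'E'
from h import *
show()
im,d,W=cloud("top"); arm(W,im); np.savez("t1.npz",im=im,W=W)
cv2.imwrite("pics/t1.png",cv2.resize(im[120:260,220:420],None,fx=4,fy=4))
E
```

```text
clock: 4.15
position: [0.5003, -0.0735, 0.0802]
ee_rot: [-0.038, 1.569, 0.041]
force: [1.6, 4.0, 1.9]
width: 0.549
clock: 4.35
position: [0.5003, -0.075, 0.0801]
ee_rot: [-0.037, 1.569, 0.036]
force: [2.2, -2.8, 2.9]
width: 0.546
t4.3 pos [ 0.5003 -0.075   0.0801] x [ 0.001 -0.001 -1.   ] yaw_y 1.617 F [ 2.2 -2.8  2.9] T [-0.58 -0.19  0.17] w 0.546 q [-0.07  0.43  0.15  2.04 -0.1   0.69  1.76]
arm slope 0.0587 y at .699 -0.0668 hinge y -0.0784 widths [0.034 0.034 0.034 0.034 0.031 0.031 0.031 0.031 0.031]
plate part 509 [[739.7999877929688, -101.30000305175781], [735.2999877929688, -34.400001525878906], [571.4000244140625, -43.900001525878906], [611.0999755859375, -109.69999694824219]]
```

View pics/t1.png

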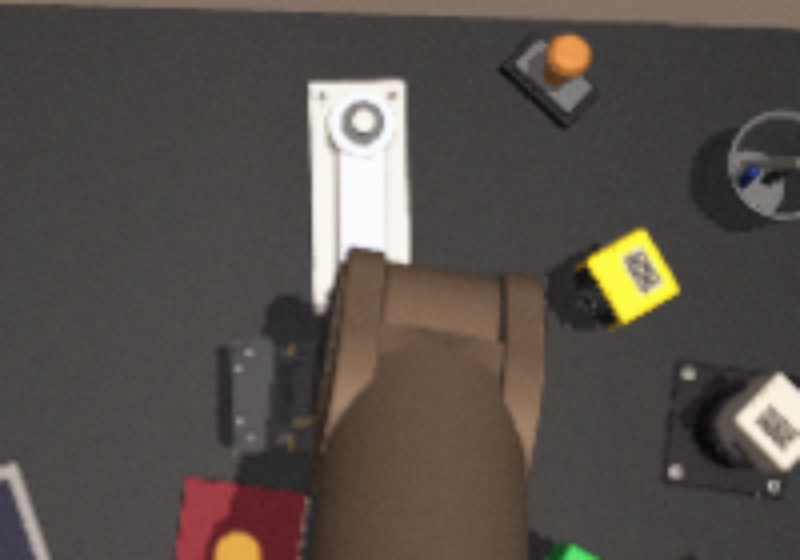

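The swing looks nearly in line: the arm at (360,200) runs along the plate, but the forearm hides its end. I release, lift and move aside to measure.

```bash
python3 -m handwheel '[[0.9,0,0,0,0,0,0],[0.9,0,0,0,0,0,0],[0.9,-0.02,0,0,0,0,0],[0.9,-0.03,0,0,0,0,0],[0.9,-0.03,0,0,0,0,0],[0.9,-0.03,0.01,0,0,0,0],[0.9,0,0.04,0,0,0,0],[0.9,0,0.045,0,0,0,0],[0.9,0,0.045,0,0,0,0],[0.9,0,0.045,0,0,0,0]]';python3 -m handwheel '[[0.5,0,0.04,0,0,0,0],[0.3,0,0.02,0,0,0,0],[0.3,0,0,0,0,0,0]]'; python3 - <<'E'
from h import *
show()
im,d,W=cloud("top"); arm(W,im); np.savez("t2.npz",im=im,W=W)
a=cv2.resize(im[120:245,250:350],None,fx=4,fy=4,interpolation=cv2.INTER_CUBIC)
im,d,W=cloud("side"); np.savez("s2.npz",im=im,W=W); b=cv2.resize(im[170:295,230:400],None,fx=2.3,fy=4*1.0,interpolation=cv2.INTER_CUBIC)
cv2.imwrite("pics/t2.png",np.hstack([a,b]))
E
```

```text
clock: 5.4
position: [0.4897, 0.1126, 0.1896]
ee_rot: [-0.038, 1.571, 0.038]
force: [1.6, -0.6, 0.1]
width: 0.898
clock: 5.7
position: [0.4864, 0.1748, 0.1893]
ee_rot: [-0.042, 1.572, 0.044]
force: [-0.4, 0.0, 0.2]
width: 0.688
t5.7 pos [0.4864 0.1748 0.1893] x [-0.001  0.001 -1.   ] yaw_y 1.625 F [-0.4  0.   0.2] T [-0.02 -0.05  0.06] w 0.688 q [-0.5   0.3   0.06  1.89 -0.02  0.96  1.2 ]
arm slope 0.0689 y at .699 -0.0660 hinge y -0.0796 widths [0.029 0.031 0.031 0.031 0.034 0.028 0.034 0.031 0.034 0.034 0.031 0.028
 0.031 0.031 0.031 0.031]
plate part 561 [[739.7000122070312, -101.19999694824219], [734.9000244140625, -34.29999923706055], [567.9000244140625, -43.599998474121094], [573.0999755859375, -110.19999694824219]]
```

View pics/t2.png

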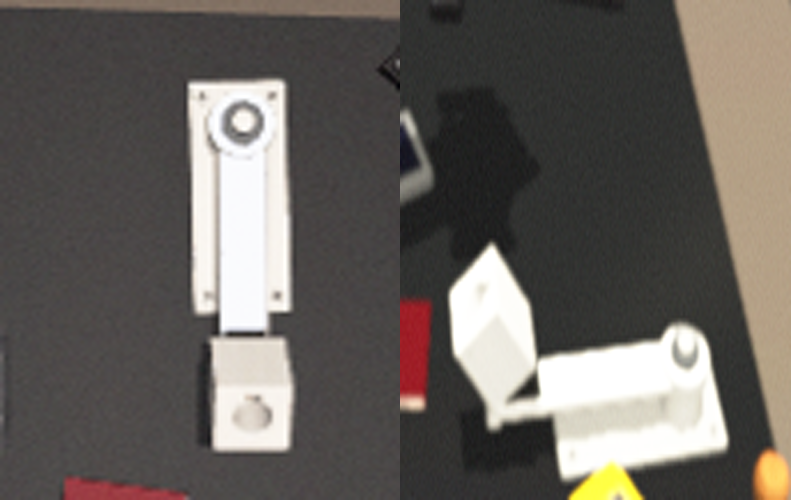

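In the picture the plate's long edges lean about 0.03 and the arm's edges (219,160)→(220,330) only about 0.01, so the swing still seems short by about 0.02 rad. I fit the edges properly on known heights.

```bash
cat >> h.py <<'E'
def topray(u,v,z):
    c=get_calibration("top"); K=np.array(c["camera_matrix"],float); T=np.array(c["pose"])
    q=cv2.undistortPoints(np.array([[[u,v]]],float),K,np.array([c["k1"],0,0,0,0.])).ravel(); d=T[:3,:3]@[q[0],q[1],1]; return T[:3,3]+d*(z-T[2,3])/d[2]
def edges(im,v0,v1,ranges):
    """ranges: (u0,u1,z): strongest horizontal gradient in it per row -> line in world at height z"""
    g=cv2.GaussianBlur(im,(0,0),.7).astype(float).sum(2)
    for u0,u1,z in ranges:
        P=[]
        for v in range(v0,v1):
            e=np.abs(np.gradient(g[v,u0:u1])); i=e.argmax()
            o=0 if i in(0,len(e)-1) else .5*(e[i-1]-e[i+1])/(e[i-1]-2*e[i]+e[i+1]+1e-9)
            P.append(topray(u0+i+o,v,z))
        P=np.array(P); k=np.ones(len(P),bool)
        for _ in range(4): f=np.polyfit(P[k,0],P[k,1],1); r=np.abs(P[:,1]-np.polyval(f,P[:,0])); k=r<max(.0008,2*np.median(r[k]))
        print((u0,u1,z),"slope %.4f y(.699) %.4f y(.502) %.4f rms %.5f n %d"%(f[0],np.polyval(f,.699),np.polyval(f,.502),r[k].std(),k.sum()))
E
python3 - <<'E'
from h import *
im=np.load("t2.npz")["im"]
edges(im,163,193,[(293,302,.008),(317,327,.008),(302,309,.046),(312,320,.046)])
edges(im,208,230,[(299,307,.09),(320,327,.09)])
im=np.load("top0.npz")["im"]; edges(im,172,193,[(316,328,.008)])
E
```

```text
(293, 302, 0.008) slope 0.0322 y(.699) -0.0363 y(.502) -0.0427 rms 0.00008 n 30
(317, 327, 0.008) slope 0.0431 y(.699) -0.1056 y(.502) -0.1141 rms 0.00019 n 29
(302, 309, 0.046) slope 0.1638 y(.699) -0.0416 y(.502) -0.0739 rms 0.00078 n 22
(312, 320, 0.046) slope 0.0259 y(.699) -0.0842 y(.502) -0.0893 rms 0.00009 n 29
(299, 307, 0.09) slope 0.0390 y(.699) -0.0434 y(.502) -0.0511 rms 0.00015 n 17
(320, 327, 0.09) slope 0.0008 y(.699) -0.1042 y(.502) -0.1043 rms 0.00033 n 17
(316, 328, 0.008) slope 0.0300 y(.699) -0.1068 y(.502) -0.1127 rms 0.00011 n 21
```

```bash
python3 - <<'E'
from h import *
im=np.load("t2.npz")["im"]
edges(im,199,203,[(301,309,.046),(313,321,.046)])
g=im.astype(int)
print(g[180,296:326].min(1)); print(g[175,296:326].max(1)); print(g[200,300:322].min(1))
# plate corner holes / outline at all rows
edges(im,142,197,[(293,302,.008),(317,327,.008)])
# cap: dark ring centroid
s=255-g[140:162,298:323].min(2).astype(float); s[s<60]=0; s[:, :3]=0
v,u=np.mgrid[140:162,298:323]; print("ring",(s*u).sum()/s.sum(),(s*v).sum()/s.sum()); print(topray((s*u).sum()/s.sum(),(s*v).sum()/s.sum(),.061))
print(g[150,296:326].min(1))
E
```

```text
(301, 309, 0.046) slope -0.0484 y(.699) -0.0643 y(.502) -0.0548 rms 0.00002 n 4
(313, 321, 0.046) slope 0.1159 y(.699) -0.0755 y(.502) -0.0984 rms 0.00006 n 4
[ 68  61 209 238 241 240 241 206 160 241 250 250 250 250 250 250 250 250
 250 250 232 234 240 238 237 239 147  65  67  67]
[ 72  65 231 248 249 249 250 222 177 246 253 253 253 253 253 253 253 253
 253 253 235 244 248 248 248 246 158  71  70  73]
[ 71  70  68  53  62 234 250 250 250 250 250 250 250 250 250 250 222 118
  70  69  69  71]
(293, 302, 0.008) slope 0.0453 y(.699) -0.0353 y(.502) -0.0442 rms 0.00021 n 55
(317, 327, 0.008) slope 0.0474 y(.699) -0.1052 y(.502) -0.1145 rms 0.00021 n 55
ring 313.6079379416609 149.64773391424472
[ 0.70000957 -0.07900756  0.061     ]
[ 65 160 225 236 237 183 241 250 250 190 130 123 225 240 240 242 241 198
 138 130 243 250 250 237 234 127  60  64  64  66]
```

```bash
python3 - <<'E'
from h import *
im=np.load("t2.npz")["im"].astype(float)
mins=[]
for v in range(166,203,1):
    r=im[v].min(1)
    # left edge: crossing to 240 right of the dark line; right edge: last crossing 245 (plate rows)/150 (desk rows)
    L=301+int(np.argmin(r[301:307])); 
    th=205 if v<198 else 155
    i=L
    while r[i]<th: i+=1
    l=i-1+(th-r[i-1])/(r[i]-r[i-1])
    th=243 if v<198 else 160
    j=312
    while r[j]>th: j+=1
    rr=j-1+(r[j-1]-th)/(r[j-1]-r[j])
    mins.append((v,l,rr))
m=np.array(mins); 
P=np.array([topray((l+r)/2,v,.046) for v,l,r in m]); f=np.polyfit(P[:,0],P[:,1],1); print(f,np.polyval(f,[.699,.502]),(P[:,1]-np.polyval(f,P[:,0])).std())
PL=np.array([topray(l,v,.046) for v,l,r in m]);PR=np.array([topray(r,v,.046) for v,l,r in m]); print(np.polyfit(PL[:,0],PL[:,1],1),np.polyfit(PR[:,0],PR[:,1],1))
print(topray(310.2,150,.061),topray(310.6,200,.046))
E
```

```text
[ 0.03459175 -0.09304635] [-0.06886672 -0.07568129] 0.0003272705071070627
[ 0.02434825 -0.07138354] [ 0.04483867 -0.11472917]
[ 0.6987264  -0.06947632  0.061     ] [ 0.55963507 -0.07453518  0.046     ]
```

Plate yaw is 0.046 and arm yaw 0.035, so the swing is about +0.01 rad off. I go back, re-grip 2–3 mm further toward −y to trim it, then fold in the same grip along the arc about the hinge.

```bash
python3 - <<'E'
from h import *
p,M=show()
rows(p,M,np.array([.500,-.079,.19]),down(1.617),8,0.9)
E
```

```text
t5.8 pos [0.4872 0.1704 0.1893] x [-0.001 -0.001 -1.   ] yaw_y 1.620 F [ 0.9 -0.2 -0. ] T [ 0.02  0.02 -0.  ] w 0.603 q [-0.49  0.3   0.07  1.89 -0.02  0.96  1.2 ]
[[0.9,-0.0,-0.031,0.0,0.0,-0.0,0.0],[0.9,-0.0,-0.031,0.0,0.0,-0.0,0.0],[0.9,-0.0,-0.031,0.0,0.001,-0.0,0.0],[0.9,-0.0,-0.031,0.0,0.0,-0.0,0.0],[0.9,-0.0,-0.031,0.0,0.001,-0.0,0.0],[0.9,-0.0,-0.032,0.0,0.0,-0.0,0.0],[0.9,-0.0,-0.031,0.0,0.001,-0.001,0.0],[0.9,-0.001,-0.032,0.001,0.0,-0.0,0.001]]
```

```bash
python3 -m handwheel '[[0.9,0,-0.031,0,0,0,0],[0.9,0,-0.031,0,0,0,0],[0.9,0,-0.031,0,0,0,0],[0.9,0,-0.031,0,0.001,0,0],[0.9,0,-0.031,0,0,0,0],[0.9,0,-0.032,0,0.001,0,0],[0.9,0,-0.031,0,0.001,0,0],[0.9,-0.001,-0.032,0.001,0,0,0],[0.9,0,0,0,0,0,0],[0.9,0,0,0,0,0,0]]'; python3 - <<'E'
from h import *
p,M=show()
rows(p,M,np.array([.500,-.079,.08]),down(1.617),5,0.9)
E
```

```text
clock: 6.8
position: [0.4999, -0.0811, 0.1906]
ee_rot: [-0.032, 1.571, 0.032]
force: [-0.9, 0.7, 0.8]
width: 0.902
t6.8 pos [ 0.4999 -0.0811  0.1906] x [-0.001 -0.    -1.   ] yaw_y 1.612 F [-0.9  0.7  0.8] T [ 0.09  0.   -0.02] w 0.902 q [-0.09  0.28  0.19  1.92 -0.06  0.95  1.73]
[[0.9,0.022,0.0,0.0,-0.001,-0.0,0.0],[0.9,0.022,0.001,0.0,-0.001,-0.0,0.0],[0.9,0.022,0.0,0.0,-0.001,-0.0,0.0],[0.9,0.022,0.001,0.0,-0.001,-0.0,0.0],[0.9,0.023,0.0,0.0,-0.001,-0.001,0.0]]
```

```bash
python3 -m handwheel '[[0.9,0.022,0.001,0,-0.001,0,0],[0.9,0.022,0.001,0,-0.001,0,0],[0.9,0.022,0,0,-0.001,0,0],[0.9,0.022,0,0,-0.001,0,0],[0.7,0.022,0,0,-0.001,0,0],[0.5,0,0,0,0,0,0],[0.4,0,0,0,0,0,0],[0.4,0,0,0,0,0,0],[0.4,0,0,0,0,0,0]]' 20;  python3 - <<'E'
from h import *
p,M=show(); show()
E
```

```text
clock: 7.7
position: [0.501, -0.0765, 0.0818]
ee_rot: [-0.039, 1.569, 0.04]
force: [-2.1, 2.4, 2.3]
width: 0.545
t7.7 pos [ 0.501  -0.0765  0.0818] x [ 0.001  0.001 -1.   ] yaw_y 1.621 F [-2.1  2.4  2.3] T [ 0.78  0.31 -0.17] w 0.545 q [-0.07  0.42  0.16  2.03 -0.1   0.69  1.77]
t7.7 pos [ 0.501  -0.0765  0.0818] x [ 0.001  0.001 -1.   ] yaw_y 1.621 F [-2.1  2.4  2.3] T [ 0.78  0.31 -0.17] w 0.545 q [-0.07  0.42  0.16  2.03 -0.1   0.69  1.77]
```

```bash
python3 -m handwheel '[[0.4,0,-0.002,0,0,0,0],[0.4,0,-0.001,0,0,0,0],[0.4,0,0,0,0,0,0],[0.4,0,0,0,0,0,0]]' 25;  python3 - <<'E'
from h import *
p,M=show()
h=np.array([.502,.0,.05]); 
e=np.array([np.cos(.046),np.sin(.046),0])   # inward
g=p-np.array([0,0,-.019]); a=.502-g[0]; 
r=np.array([-a,g[2]-.05]); pp,MM=p,M
for i in range(1,9):
    th=.09*i; u=np.cos(th)*r[0]+np.sin(th)*r[1]-r[0]; w=-np.sin(th)*r[0]+np.cos(th)*r[1]-r[1]
    pp,MM=rows(pp,MM,p+e*u+np.array([0,0,w]),M,1,.4)
E
```

```text
clock: 8.1
position: [0.501, -0.0786, 0.0817]
ee_rot: [-0.04, 1.57, 0.043]
force: [-3.0, 6.1, 7.8]
width: 0.549
t8.1 pos [ 0.501  -0.0786  0.0817] x [ 0.001  0.002 -1.   ] yaw_y 1.624 F [-3.   6.1  7.8] T [1.3  0.62 0.56] w 0.549 q [-0.07  0.43  0.15  2.03 -0.1   0.69  1.78]
[[0.4,0.0,-0.0,0.005,0.0,0.0,0.0]]
[[0.4,0.001,-0.0,0.004,0.0,0.0,0.0]]
[[0.4,0.001,-0.0,0.005,0.0,0.0,0.0]]
[[0.4,0.001,-0.0,0.004,0.0,0.0,0.0]]
[[0.4,0.002,-0.0,0.004,0.0,0.0,0.0]]
[[0.4,0.002,-0.0,0.004,0.0,0.0,0.0]]
[[0.4,0.002,-0.0,0.004,0.0,0.0,0.0]]
[[0.4,0.003,-0.0,0.004,0.0,0.0,0.0]]
```

```bash
python3 -m handwheel '[[0.4,0,0,0.005,0,0,0],[0.4,0.001,0,0.004,0,0,0],[0.4,0.001,0,0.005,0,0,0],[0.4,0.001,0,0.004,0,0,0],[0.4,0.002,0,0.004,0,0,0]]' 25;  python3 -m handwheel '[[0.4,0.002,0,0.004,0,0,0],[0.4,0,0,0,0,0,0]]'; python3 -m handwheel '[[0.4,0.002,0,0.004,0,0,0],[0.4,0,0,0,0,0,0]]';python3 -m handwheel '[[0.4,0.001,0,0.004,0,0,0],[0.4,0,0,0,0,0,0]]'
```

```text
clock: 8.6
position: [0.521, -0.0782, 0.0764]
ee_rot: [-0.039, 1.573, 0.041]
force: [-8.7, 5.0, 12.3]
width: 0.545
clock: 8.8
position: [0.5257, -0.078, 0.0741]
ee_rot: [-0.039, 1.572, 0.041]
force: [-4.3, 4.6, 4.6]
width: 0.541
clock: 9.0
position: [0.5294, -0.0778, 0.072]
ee_rot: [-0.039, 1.573, 0.041]
force: [-4.6, 4.7, 4.4]
width: 0.541
clock: 9.2
position: [0.532, -0.0777, 0.0705]
ee_rot: [-0.039, 1.576, 0.041]
force: [-6.5, 3.6, 4.0]
width: 0.544
```

```bash
python3 -m handwheel '[[0.4,0.002,0,0.003,0,0,0],[0.4,0,0,0,0,0,0]]' 25;  python3 -m handwheel '[[0.4,0.002,0,0.003,0,0,0],[0.4,0,0,0,0,0,0]]'; python3 - <<'E'
from h import *
show()
im,d,W=cloud("side"); np.savez("s3.npz",im=im,W=W); cv2.imwrite("pics/s3.png",cv2.resize(im[180:300,220:400],None,fx=4,fy=4,interpolation=cv2.INTER_CUBIC))
E
```

```text
clock: 9.4
position: [0.535, -0.0775, 0.0684]
ee_rot: [-0.039, 1.576, 0.041]
force: [-6.7, 4.4, 1.5]
width: 0.541
clock: 9.6
position: [0.5378, -0.0774, 0.0664]
ee_rot: [-0.039, 1.576, 0.041]
force: [-7.5, 4.4, 2.4]
width: 0.542
t9.6 pos [ 0.5378 -0.0774  0.0664] x [-0.006  0.001 -1.   ] yaw_y 1.622 F [-7.5  4.4  2.4] T [ 0.52  1.99 -0.  ] w 0.542 q [-0.07  0.5   0.15  1.95 -0.11  0.71  1.78]
```

View pics/s3.png

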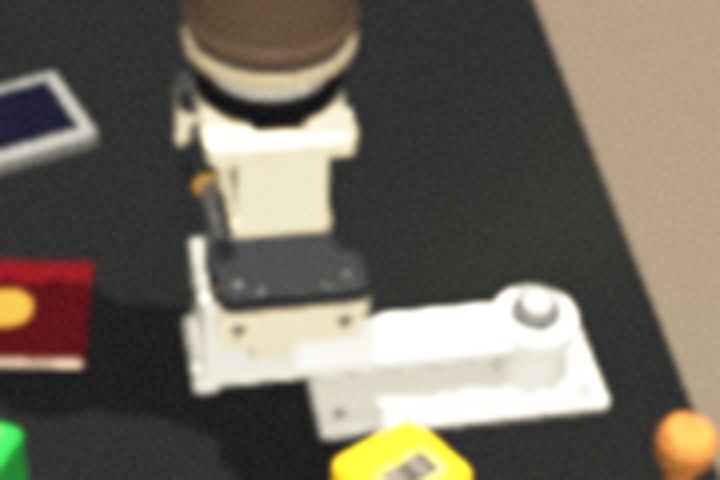

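The block now looks nearly upright at (200,310). I keep nudging until the stop is felt.

```bash
for i in 1 ; do python3 -m handwheel '[[0.4,0.002,0,0.002,0,0,0],[0.4,0,0,0,0,0,0]]' 25;  python3 -m handwheel '[[0.4,0.001,0,0.002,0,0,0],[0.4,0,0,0,0,0,0]]'; python3 -m handwheel '[[0.4,0.001,0,0.002,0,0,0],[0.4,0,0,0,0,0,0]]'; done; python3 - <<'E'
from h import *
show()
E
```

```text
clock: 9.85
position: [0.5394, -0.0773, 0.0649]
ee_rot: [-0.039, 1.576, 0.041]
force: [-12.2, 4.4, 11.0]
width: 0.542
clock: 10.05
position: [0.5401, -0.0772, 0.0643]
ee_rot: [-0.039, 1.578, 0.041]
force: [-18.3, 5.3, 20.5]
width: 0.543
clock: 10.25
position: [0.5414, -0.0772, 0.0633]
ee_rot: [-0.038, 1.58, 0.041]
force: [-21.0, 5.4, 25.1]
width: 0.543
t10.2 pos [ 0.5414 -0.0772  0.0633] x [-0.009  0.002 -1.   ] yaw_y 1.621 F [-21.    5.4  25.1] T [0.65 4.33 0.2 ] w 0.543 q [-0.07  0.51  0.15  1.94 -0.11  0.71  1.78]
```

The force jumped at the stop, so the block is fully upright. I release, lift, and go to above the camera.

```bash
python3 -m handwheel '[[0.4,-0.001,0,-0.003,0,0,0],[0.9,0,0,0,0,0,0],[0.9,0,0,0,0,0,0],[0.9,0,0,0,0,0,0],[0.9,-0.03,0,0,0,0,0],[0.9,-0.04,0,0,0,0,0],[0.9,-0.04,0,0,0,0,0],[0.9,-0.03,0,0,0,0,0],[0.9,0,0,0,0,0,0]]'; python3 - <<'E'
from h import *
p,M=show()
rows(p,M,np.array([.492,-.3455,.20]),down(.80),10,0.9)
E
```

```text
clock: 11.15
position: [0.5466, -0.0787, 0.2083]
ee_rot: [-0.039, 1.562, 0.038]
force: [0.3, 0.1, -1.1]
width: 0.893
t11.2 pos [ 0.5466 -0.0787  0.2083] x [ 0.008 -0.    -1.   ] yaw_y 1.620 F [ 0.3  0.1 -1.1] T [-0.02  0.01 -0.01] w 0.893 q [-0.1   0.33  0.19  1.8  -0.07  1.02  1.74]
[[0.9,0.001,-0.026,-0.007,0.082,0.001,-0.0],[0.9,0.001,-0.027,-0.005,0.082,0.001,-0.0],[0.9,0.001,-0.027,-0.002,0.082,0.001,-0.0],[0.9,0.001,-0.027,-0.0,0.082,0.001,-0.0],[0.9,0.001,-0.027,0.002,0.082,0.001,-0.0],[0.9,0.001,-0.027,0.004,0.082,0.001,-0.0],[0.9,0.001,-0.027,0.007,0.082,0.0,-0.001],[0.9,0.0,-0.026,0.009,0.082,0.001,-0.0],[0.9,0.001,-0.025,0.011,0.082,0.0,-0.001],[0.9,0.0,-0.024,0.012,0.082,0.001,-0.0]]
```

```bash
python3 -m handwheel '[[0.9,0.001,-0.026,-0.007,0.082,0.001,0],[0.9,0.001,-0.027,-0.005,0.082,0.001,0],[0.9,0.001,-0.027,-0.002,0.082,0.001,0],[0.9,0.001,-0.027,0,0.082,0.001,0],[0.9,0.001,-0.027,0.002,0.082,0.001,0],[0.9,0.001,-0.027,0.004,0.082,0.001,0],[0.9,0.001,-0.027,0.007,0.082,0,-0.001],[0.9,0,-0.026,0.009,0.082,0.001,0],[0.9,0.001,-0.025,0.011,0.082,0,-0.001],[0.9,0,-0.024,0.012,0.082,0.001,0]]';python3 -m handwheel '[[0.9,0,0,0,0,0,0],[0.9,0,0,0,0,0,0]]'; python3 - <<'E'
from h import *
p,M=show()
im,d,W=cloud("top"); np.savez("t4.npz",im=im,W=W)
g=im.astype(float).min(2)
a=cv2.resize(im[125:245,250:350],None,fx=4,fy=4,interpolation=cv2.INTER_CUBIC)
ims,d,Ws=cloud("side"); np.savez("s4.npz",im=ims,W=Ws)
b=cv2.resize(ims[170:290,220:390],None,fx=2.3,fy=4,interpolation=cv2.INTER_CUBIC)
c=cv2.resize(ims[250:410,220:380],None,fx=1.3,fy=1.3)
cv2.imwrite("pics/m4.png",np.hstack([a,b])); 
rows(p,M,np.array([.492,-.3455,.093]),down(.80),7,0.9)
edges(im,142,197,[(293,302,.008),(317,327,.008)])
m=W[...,2]>.1; m[:, :270]=0; m[:,350:]=0; m[:190]=0; m[240:]=0; m&=W[...,2]<.12
s=W[m]; print("block top z",np.median(s[:,2]),len(s),cv2.minAreaRect((s[:,:2]*1000).astype(np.float32)))
E
```

```text
clock: 12.15
position: [0.4868, -0.3478, 0.1947]
ee_rot: [0.606, 1.494, -0.612]
force: [0.7, -0.5, -0.1]
width: 0.903
clock: 12.35
position: [0.4873, -0.3466, 0.1949]
ee_rot: [0.603, 1.495, -0.608]
force: [-0.8, -0.1, 0.0]
width: 0.894
t12.3 pos [ 0.4873 -0.3466  0.1949] x [-0.01   0.001 -1.   ] yaw_y 0.797 F [-0.8 -0.1  0. ] T [ 0.03 -0.04  0.03] w 0.894 q [ 0.21  0.44  0.45  1.7  -0.21  1.06  1.52]
[[0.9,0.015,0.001,0.0,-0.0,-0.001,0.001],[0.9,0.014,0.001,0.001,-0.001,-0.001,0.001],[0.9,0.015,0.001,0.0,-0.0,-0.001,0.001],[0.9,0.014,0.0,0.001,-0.001,-0.001,0.001],[0.9,0.015,0.0,0.0,-0.0,-0.001,0.001],[0.9,0.014,0.001,0.001,-0.001,-0.001,0.001],[0.9,0.015,0.0,0.0,-0.0,-0.002,0.001]]
(293, 302, 0.008) slope 0.0453 y(.699) -0.0353 y(.502) -0.0442 rms 0.00020 n 55
(317, 327, 0.008) slope 0.0476 y(.699) -0.1052 y(.502) -0.1146 rms 0.00020 n 55
block top z 0.10952628786788132 279 ((529.1497802734375, -77.7873306274414), (50.10786819458008, 50.73354721069336), 4.375811576843262)
```

View pics/m4.png

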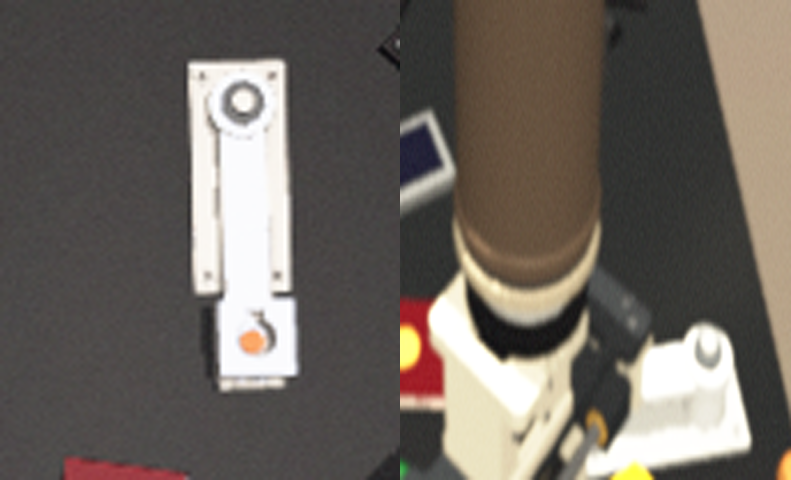

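The socket is upright (top at z = 0.1095) and in line, with its mouth at about (0.529,−0.0775). In the crop the contact is at (252,342) and the keyway at (258,315). Now the camera grasp.

```bash
python3 -m handwheel '[[0.9,0.015,0.001,0,0,-0.001,0.001],[0.9,0.014,0.001,0.001,0,-0.001,0.001],[0.9,0.015,0.001,0.001,0,-0.001,0.001],[0.9,0.014,0,0.001,0,-0.001,0.001],[0.9,0.015,0,0,0,-0.001,0.001],[0.9,0.014,0.001,0.001,0,-0.001,0.001],[0.9,0.015,0,0,0,-0.002,0.001],[0.9,0,0,0,0,0,0]]'; python3 - <<'E'
from h import *
show()
im,d,W=cloud("side"); cv2.imwrite("pics/s5.png",cv2.resize(im[230:410,200:400],None,fx=3,fy=3,interpolation=cv2.INTER_CUBIC))
E
```

```text
clock: 13.25
position: [0.4931, -0.3436, 0.0915]
ee_rot: [0.603, 1.488, -0.6]
force: [0.0, 0.3, 0.3]
width: 0.9
t13.2 pos [ 0.4931 -0.3436  0.0915] x [-0.001  0.002 -1.   ] yaw_y 0.801 F [0.  0.3 0.3] T [ 0.01  0.05 -0.05] w 0.900 q [ 0.25  0.56  0.39  1.8  -0.28  0.84  1.58]
```

View pics/s5.png

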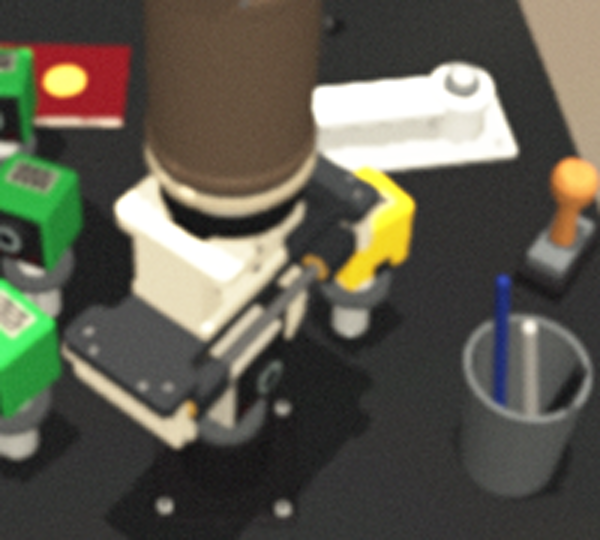

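The jaws straddle the grey camera, with its lens at (270,375) between the fingers. The yellow look-alike at (375,225) is near the gripper body but untouched (force about 0). Closing and lifting.

```bash
python3 -m handwheel '[[0.5,0,0,0,0,0,0],[0.4,0,0,0,0,0,0],[0.4,0,0,0,0,0,0],[0.4,0,0,0,0,0,0],[0.4,0,0,0,0,0,0],[0.4,0,0,0,0,0,0]]' 45; python3 -m handwheel '[[0.4,-0.01,0,0,0,0,0],[0.4,-0.015,0,0,0,0,0],[0.4,-0.02,0,0,0,0,0],[0.4,-0.025,0,0,0,0,0],[0.4,-0.025,0,0,0,0,0],[0.4,-0.025,0,0,0,0,0],[0.4,-0.015,0,0,0,0,0],[0.4,0,0,0,0,0,0],[0.4,0,0,0,0,0,0]]'; python3 - <<'E'
from h import *
p,M=show()
rows(p,M,np.array([.529,-.0775,p[2]]),down(1.617),14,0.4)
E
```

```text
clock: 13.9
position: [0.4941, -0.3451, 0.0942]
ee_rot: [0.603, 1.483, -0.601]
force: [-1.9, -0.5, 3.8]
width: 0.543
clock: 14.8
position: [0.4937, -0.3444, 0.2285]
ee_rot: [0.603, 1.484, -0.601]
force: [-0.5, 0.9, -3.1]
width: 0.541
t14.8 pos [ 0.4937 -0.3444  0.2285] x [ 0.002  0.001 -1.   ] yaw_y 0.801 F [-0.5  0.9 -3.1] T [-0.02  0.07  0.03] w 0.541 q [ 0.2   0.41  0.46  1.66 -0.2   1.12  1.51]
[[0.4,0.0,0.015,-0.011,-0.058,0.0,-0.0],[0.4,0.0,0.016,-0.011,-0.058,0.0,-0.0],[0.4,0.0,0.017,-0.01,-0.058,0.0,-0.0],[0.4,0.0,0.017,-0.009,-0.058,0.0,-0.0],[0.4,0.0,0.018,-0.008,-0.058,0.0,-0.0],[0.4,0.0,0.018,-0.006,-0.058,0.0,-0.0],[0.4,0.0,0.018,-0.005,-0.058,0.0,-0.0],[0.4,0.0,0.019,-0.004,-0.059,0.0,-0.0],[0.4,0.0,0.019,-0.003,-0.058,0.0,-0.0],[0.4,0.0,0.019,-0.002,-0.059,0.0,-0.0],[0.4,0.0,0.019,-0.001,-0.058,0.0,-0.0],[0.4,0.0,0.019,-0.0,-0.059,0.001,-0.0],[0.4,0.0,0.02,0.001,-0.058,0.001,-0.0],[0.4,0.0,0.019,0.002,-0.059,0.0,-0.001]]
```

```bash
python3 -m handwheel '[[0.4,0,0.015,-0.011,-0.058,0,0],[0.4,0,0.016,-0.011,-0.058,0,0],[0.4,0,0.017,-0.01,-0.058,0,0],[0.4,0,0.017,-0.009,-0.058,0,0],[0.4,0,0.018,-0.008,-0.058,0,0],[0.4,0,0.018,-0.006,-0.058,0,0],[0.4,0,0.018,-0.005,-0.058,0,0]]'; python3 -m handwheel '[[0.4,0,0.019,-0.004,-0.059,0,0],[0.4,0,0.019,-0.003,-0.058,0,0],[0.4,0,0.019,-0.002,-0.059,0,0],[0.4,0,0.019,-0.001,-0.058,0,0],[0.4,0,0.019,0,-0.059,0,0],[0.4,0,0.02,0.001,-0.058,0,0],[0.4,0,0.019,0.002,-0.059,0,0],[0.4,0,0,0,0,0,0],[0.4,0,0,0,0,0,0]]'; python3 - <<'E'
from h import *
p,M=show()
im,d,W=cloud("side"); np.savez("s6.npz",im=im,W=W)
# mouth & tip predicted pixels in the side picture
c=get_calibration("side"); T=np.linalg.inv(np.array(c["pose"]))
a=im[170:310,220:340].copy(); a=cv2.resize(a,None,fx=4,fy=4,interpolation=cv2.INTER_CUBIC)
for q,col in (((.5292,-.0775,.11),(0,0,255)),((p[0],p[1],p[2]-.084),(0,255,0)),((p[0],p[1],p[2]-.038),(255,0,0))):
    r=T[:3,:3]@np.array(q)+T[:3,3]; u=cv2.projectPoints(r[None],np.zeros(3),np.zeros(3),np.array(c["camera_matrix"],float),np.array([c["k1"],0,0,0,0.]))[0].ravel(); print(q,u); cv2.circle(a,tuple(int(t) for t in (u-[220,170])*4+2),3,col,-1)
cv2.imwrite("pics/s6.png",a)
E
```

```text
clock: 15.5
position: [0.5115, -0.2098, 0.229]
ee_rot: [0.282, 1.55, -0.281]
force: [0.1, 0.8, -2.6]
width: 0.543
clock: 16.4
position: [0.5295, -0.0773, 0.2289]
ee_rot: [-0.038, 1.568, 0.038]
force: [0.7, -1.2, -3.3]
width: 0.541
t16.4 pos [ 0.5295 -0.0773  0.2289] x [ 0.002 -0.    -1.   ] yaw_y 1.619 F [ 0.7 -1.2 -3.3] T [ 0.03  0.02 -0.02] w 0.541 q [-0.11  0.28  0.2   1.8  -0.06  1.06  1.73]
(0.5292, -0.0775, 0.11) [281.27385732 245.59021858]
(np.float64(0.5295473292845251), np.float64(-0.07731378558717583), np.float64(0.14490631898202427)) [281.62540584 233.3847389 ]
(np.float64(0.5295473292845251), np.float64(-0.07731378558717583), np.float64(0.19090631898202426)) [281.90424386 216.56299583]
```

View pics/s6.png

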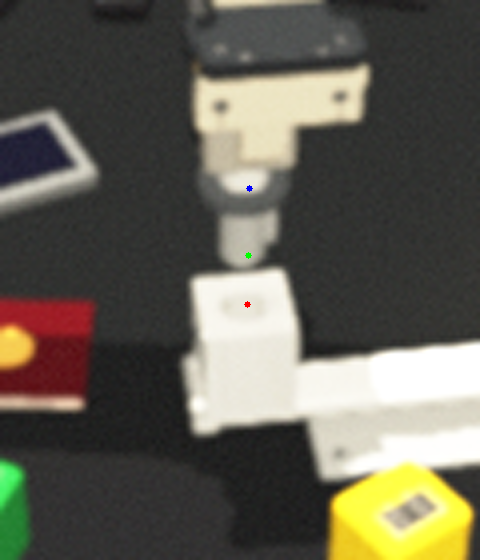

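The spigot at (242,240), with its key on the +x side (272,230), hangs above the mouth at (243,306), within about 1 mm. The alignment looks good, so I descend while watching the force.

```bash
python3 -m handwheel '[[0.4,0.01,0,0,0,0,0],[0.4,0.01,0,0,0,0,0],[0.4,0.01,0,0,0,0,0],[0.4,0.004,0,0,0,0,0],[0.4,0,0,0,0,0,0]]'; python3 -m handwheel '[[0.4,0.003,0,0,0,0,0],[0.4,0.003,0,0,0,0,0],[0.4,0,0,0,0,0,0]]'; python3 - <<'E'
from h import *
show()
E
```

```text
clock: 16.95
position: [0.5289, -0.078, 0.1939]
ee_rot: [-0.036, 1.57, 0.036]
force: [0.9, -0.2, -3.8]
width: 0.541
clock: 17.25
position: [0.5298, -0.0778, 0.1889]
ee_rot: [-0.036, 1.568, 0.036]
force: [0.8, 0.3, -3.6]
width: 0.548
t17.2 pos [ 0.5298 -0.0778  0.1889] x [ 0.003  0.    -1.   ] yaw_y 1.617 F [ 0.8  0.3 -3.6] T [ 0.1  -0.32 -0.05] w 0.548 q [-0.1   0.32  0.19  1.86 -0.07  0.97  1.74]
```

```bash
python3 -m handwheel '[[0.4,0.003,0,0,0,0,0],[0.4,0.002,0,0,0,0,0],[0.4,0,0,0,0,0,0]]'; python3 -m handwheel '[[0.4,0.002,0,0,0,0,0],[0.4,0.002,0,0,0,0,0],[0.4,0,0,0,0,0,0]]';  python3 - <<'E'
from h import *
show()
E
```

```text
clock: 17.55
position: [0.5298, -0.0778, 0.1838]
ee_rot: [-0.036, 1.568, 0.036]
force: [1.3, -0.2, -4.5]
width: 0.543
clock: 17.85
position: [0.5298, -0.0779, 0.1798]
ee_rot: [-0.036, 1.568, 0.036]
force: [3.2, 0.7, -3.0]
width: 0.54
t17.9 pos [ 0.5298 -0.0779  0.1798] x [ 0.003  0.    -1.   ] yaw_y 1.617 F [ 3.2  0.7 -3. ] T [ 0.2  -0.82  0.03] w 0.540 q [-0.1   0.33  0.19  1.87 -0.08  0.94  1.74]
```

```bash
python3 -m handwheel '[[0.4,0.001,0,0.001,0,0,0],[0.4,0.001,0,0,0,0,0],[0.4,0.001,0,0,0,0,0],[0.4,0,0,0,0,0,0]]'; python3 -m handwheel '[[0.4,0.002,0,0,0,0,0],[0.4,0.002,0,0,0,0,0],[0.4,0,0,0,0,0,0]]';  python3 - <<'E'
from h import *
show()
E
```

```text
clock: 18.25
position: [0.5302, -0.0779, 0.1766]
ee_rot: [-0.036, 1.569, 0.036]
force: [0.2, 0.4, -3.8]
width: 0.545
clock: 18.55
position: [0.5303, -0.0778, 0.1725]
ee_rot: [-0.036, 1.569, 0.036]
force: [-0.4, -0.5, -3.0]
width: 0.546
t18.6 pos [ 0.5303 -0.0778  0.1725] x [ 0.001  0.    -1.   ] yaw_y 1.617 F [-0.4 -0.5 -3. ] T [ 0.09  0.04 -0.03] w 0.546 q [-0.1   0.34  0.19  1.87 -0.08  0.93  1.74]
```

The key entered the keyway (about 9 mm past it) with no force rise. Continuing to the contact.

```bash
python3 -m handwheel '[[0.4,0.003,0,0,0,0,0],[0.4,0.003,0,0,0,0,0],[0.4,0.003,0,0,0,0,0],[0.4,0.003,0,0,0,0,0],[0.4,0.002,0,0,0,0,0],[0.4,0,0,0,0,0,0]]' 55; python3 -m handwheel '[[0.4,0.002,0,0,0,0,0],[0.4,0.002,0,0,0,0,0],[0.4,0.002,0,0,0,0,0],[0.4,0,0,0,0,0,0]]';  python3 - <<'E'
from h import *
show()
E
```

```text
clock: 19.15
position: [0.5304, -0.0778, 0.1586]
ee_rot: [-0.036, 1.569, 0.036]
force: [-0.7, -0.1, -2.2]
width: 0.541
clock: 19.55
position: [0.5309, -0.0779, 0.1532]
ee_rot: [-0.036, 1.568, 0.036]
force: [-1.1, 0.1, 3.8]
width: 0.541
t19.6 pos [ 0.5309 -0.0779  0.1532] x [ 0.003  0.    -1.   ] yaw_y 1.617 F [-1.1  0.1  3.8] T [ 0.12  0.37 -0.04] w 0.541 q [-0.09  0.37  0.18  1.89 -0.09  0.88  1.75]
```

Contact is touched, as expected near z = 0.155. I push on in small steps until the collar stops.

```bash
python3 -m handwheel '[[0.4,0.002,0,0,0,0,0],[0.4,0.001,0,0,0,0,0],[0.4,0,0,0,0,0,0]]'; python3 -m handwheel '[[0.4,0.002,0,0,0,0,0],[0.4,0,0,0,0,0,0]]'; python3 -m handwheel '[[0.4,0.002,0,0,0,0,0],[0.4,0,0,0,0,0,0]]'; python3 -m handwheel '[[0.4,0.002,0,0,0,0,0],[0.4,0,0,0,0,0,0]]'; python3 - <<'E'
from h import *
show()
E
```

```text
clock: 19.85
position: [0.531, -0.0779, 0.1504]
ee_rot: [-0.036, 1.567, 0.036]
force: [-1.7, -0.2, 6.7]
width: 0.544
clock: 20.05
position: [0.531, -0.0779, 0.1485]
ee_rot: [-0.036, 1.567, 0.036]
force: [-1.7, 0.4, 7.8]
width: 0.542
clock: 20.25
position: [0.5312, -0.0779, 0.1479]
ee_rot: [-0.036, 1.567, 0.036]
force: [-5.8, 0.8, 20.7]
width: 0.545
clock: 20.45
position: [0.5313, -0.078, 0.1476]
ee_rot: [-0.036, 1.566, 0.037]
force: [-13.1, 1.6, 41.7]
width: 0.54
t20.4 pos [ 0.5313 -0.078   0.1476] x [ 0.005  0.001 -1.   ] yaw_y 1.617 F [-13.1   1.6  41.7] T [0.29 3.55 0.04] w 0.540 q [-0.09  0.37  0.18  1.9  -0.09  0.87  1.75]
```

The collar hit the seat at z ≈ 0.148, where home was predicted; the force jumped from 8 to 21 to 42 N. I ease to a moderate push and verify with the cameras.

```bash
python3 -m handwheel '[[0.4,-0.001,0,-0.001,0,0,0],[0.4,0,0,0,0,0,0],[0.4,0,0,0,0,0,0],[0.4,0,0,0,0,0,0],[0.4,0,0,0,0,0,0]]'; python3 - <<'E'
from h import *
show()
im,d,W=cloud("side"); np.savez("s7.npz",im=im,W=W); t,d,Wt=cloud("top"); np.savez("t7.npz",im=t,W=Wt)
cv2.imwrite("pics/s7.png",np.hstack([cv2.resize(im[170:310,220:340],None,fx=4,fy=4,interpolation=cv2.INTER_CUBIC)[:, :440],cv2.resize(t[130:270,270:350],None,fx=4,fy=4,interpolation=cv2.INTER_CUBIC)]))
show()
E
```

```text
clock: 20.95
position: [0.5311, -0.078, 0.1478]
ee_rot: [-0.036, 1.564, 0.036]
force: [-6.0, 1.4, 27.6]
width: 0.542
t20.9 pos [ 0.5311 -0.078   0.1478] x [ 0.006  0.    -1.   ] yaw_y 1.617 F [-6.   1.4 27.6] T [0.26 1.89 0.01] w 0.542 q [-0.09  0.37  0.18  1.9  -0.09  0.87  1.75]
t21.1 pos [ 0.5311 -0.078   0.1478] x [ 0.006  0.    -1.   ] yaw_y 1.617 F [-8.1  0.5 27.8] T [0.34 1.94 0.01] w 0.540 q [-0.09  0.37  0.18  1.9  -0.09  0.87  1.75]
```

View pics/s7.png

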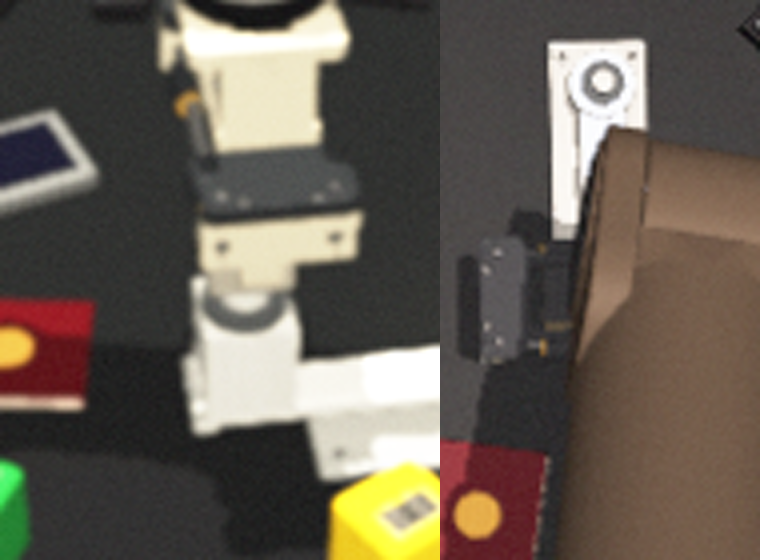

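The collar sits flat on the block at (243,310), with no gap. The passport, the green and the yellow are where they were. TCP z is 0.148 as predicted, with about 28 N of steady push. Handing in.

```bash
python3 -c "
from cell import *
print(sign_off())"
```

```text
the job is handed in; nothing more can be done
None
```

I set the camera up as asked and handed the job in at about 21 s of the 72 s. The gripper was still holding the camera and pressing it home when I signed off.

**What I did:**
1. I gripped the socket block and swung the arm in line with the base plate. The first swing ended about 0.01–0.02 rad short, so I re-gripped and trimmed it.
2. I folded the block upright in that same grip, until the force jumped at the stop.
3. I lifted the light-grey camera out of its cup and turned it so the key faced the keyway. I then pushed it down past the sprung contact until the collar seated.

**Last checks:**
- **Swing:** within about 0.005 rad of in line, worked out from the tool's position. The earlier edge, depth and tool readings disagreed by about 0.01–0.03 rad. In the final top view the forearm hides most of the arm, so I could not re-measure it by camera.
- **Socket:** the block top measured 109.5 mm above the desk before insertion, against 110 mm when upright.
- **Key:** it went into the keyway without any search.
- **Seating:** the force jumped at a tool height of 0.148 m, which is the height I predicted for home. It briefly reached 42 N, so I eased it to a steady 28 N or so. A sideways load of about 6–8 N along the arm remains. The final side picture shows the collar on the block with no visible gap.
- **Other things on the desk:** nothing near the work had visibly moved in the last pictures. I did not check every bystander by measurement.

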